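# Calibrate the bench scale with its check weight

### The arm

A 6-joint arm with a two-finger parallel gripper is mounted at the origin on the work surface. World frame = base frame: x ahead of the robot, y to its left, z up, the work surface at z = 0. Lengths are in m, angles in rad, forces in N, time in s.
With the tool pointing down it reaches from about 0.325 to 0.775 m from the base axis. Payload 5.5 kg.
Tool frame: the origin (TCP) lies at the very end of the fingers, on their centre line; the grasp point (between the pads) lies tcp_to_grasp behind it (tcp_to_grasp is the distance from the TCP to the grasp point, in m); z points along the fingers, y is the direction in which the jaws open and shut (so a half turn about z gives the same grasp; the last joint's range is limited). The gripper opens to 88 mm and grips with 3 to 60 N. Pads are 20 mm wide; open, the fingers measure 115 mm over their backs; the gripper's body (75 mm by 178 mm) begins 61 mm behind the grasp point.
Start: joints at [-1.319, 0.091, 1.231, -0, 1.82, -0.057], TCP at [0.182, -0.572, 0.223] pointing down, gripper open.
Joint ranges: [-2.87, 2.87], [-0.86, 2.18], [0.17, 2.46], [-1.51, 4.65], [0.06, 2.69], [-2.65, 2.65]. Speed limits (rad/s): [2.57, 2.57, 3.01, 3.14, 3.14, 3.14].

### API

Orientations are given as a rotation vector (axis times angle).
In Python, from rig import read_state, snapshot, get_calibration, finish_job, tcp_to_grasp gives the robot as it stands.
- The arm moves only by the tool servo_tool, never from a script. Its argument "rows" is a list of rows, each a list of 7 numbers: the turn, a rotation vector about the tool's x, y, z in units of 5 degrees (1.0 is 5 degrees), then the shift along the tool's x, y, z in cm, then the opening, from 0 (shut) to 1 (fully open). In form: [[ax, ay, az, x, y, z, fingers], ...]. A call has 1 to 20 rows; each row is the pose to reach, as a shift and turn from the pose measured when the call began, along the tool's axes at that moment; what a row does not reach only later rows make up. A row lasts 1/8 s, in which the tool goes at most 62.5 mm and 10.7 degrees, less where a joint would pass 70% of its speed; a pose out of reach is approached as far as the arm can. A call with a gripper value outside its range is refused whole. The fingers move at their own pace and stop on an object; "grip_force" is the grip in N (left out, the last holds). Time passes only in rows, so rows that repeat a pose let the fingers close. It gives the time, the measured TCP pose, the force and the opening at its end, in the units of the state.
- read_state(): the state, without advancing time (a new reading comes with each control period).
- snapshot(name): name is "side" or "top" or "wrist"; returns the picture (480x640x3 uint8, blue, green, red); there is no depth.
- get_calibration(name): a dict with "vfov" (degrees; the focal length in pixels is half the picture's height over the tangent of half this angle, whatever the lens; pixels are square), "cx", "cy" (the principal point, pixels), "origin" and "rotation" of the camera in the world; the wrist camera has in their place "hand_eye" (4x4, takes a point from camera to tool coordinates, whose origin is the TCP and whose axes are the flange's). Camera axes: x right, y down, z forward; pixel columns grow to the right and rows downward; lengths in m; the calibration is good to about 2 mm. A picture is of the moment at which its call begins: read the wrist's pose just before it. get_calibration takes no time and is no camera call.
- finish_job(): hands the job in, once; it reports no verdict.
The state is a dict: "t": time; "joint_positions": joint angles; "dq": joint speeds; "joint_efforts": joint torques, N m; "tool_pos": TCP position; "ee_rot": TCP orientation; "contact_force": force on the tool from outside, world axes, zero at the start; "torque": the same for the moment, N m; "opening": finger opening in m.
Only numpy, scipy, OpenCV 4.12 (cv2) and the standard library are available. Lean on these libraries where they do the work, as an engineer would, in place of code of your own. Each camera call takes 0.05 s, during which the arm holds its last target.

### The job

Calibrate the bench scale: with the pan empty press the white key, then set the brass-coloured check weight down flat in the framed pocket of the pan and let go of it there without dropping it, and then press the blue key and finally the green key. Press each of these keys fully down and let it spring back before the next, keep to that order, press no other key, and leave everything else on the bench where it stands.

Things in the scene. Friction and masses are not known exactly. Their poses are not given: they have to be found in the camera images.
- scale: bench scale, fixed to the table, grey, 280 x 190 mm; origin on the table under its middle, z up. Its -x half is the key console (flat top 36 mm above the table, with a blue display strip along the front edge); its +x half is the steel weighing pan (142 x 170 mm, flat top 45 mm above the table, centre 63 mm to +x of the origin).
- pocket (a point): centre of the floor of the rectangular pocket on the pan, 45 mm above the table, axes as the scale's. Pocket 68 mm along the scale's x by 44 mm along its y, walled by a dark blue frame 8 mm high and 6 mm thick.
- weight: loose check weight: plain brass-coloured flat block, 64 (x) x 40 (y) x 30 (z) mm, about 0.5 kg; origin at the centre of its underside. It starts flat on the bench, left or right of the scale. Either way round fits the pocket. Unlisted fixed equipment stands over 0.45 m to either side or 0.75 m ahead of the robot (nearest: a jug 130 mm high left, a pot 90 mm high right).
- key_white_top (a point): centre of the top face of the white key (the zero key): square 24 x 24 mm cap standing 10 mm proud of a 41 mm square light grey base 4 mm thick on the console (unpressed top 50 mm above the table); moves with the key. The six keys sit in 2 rows of 3 at 46 mm pitch, along the scale's x and y; which key is in which place changes.
- key_blue_top (a point): centre of the top face of the blue key (the calibrate key): square 24 x 24 mm cap standing 10 mm proud of a 41 mm square light grey base 4 mm thick on the console (unpressed top 50 mm above the table); moves with the key. The six keys sit in 2 rows of 3 at 46 mm pitch, along the scale's x and y; which key is in which place changes.
- key_green_top (a point): centre of the top face of the green key (the store key): square 24 x 24 mm cap standing 10 mm proud of a 41 mm square light grey base 4 mm thick on the console (unpressed top 50 mm above the table); moves with the key. The six keys sit in 2 rows of 3 at 46 mm pitch, along the scale's x and y; which key is in which place changes.
- key_red_top (a point): centre of the top face of the red key (not needed in this job): square 24 x 24 mm cap standing 10 mm proud of a 41 mm square light grey base 4 mm thick on the console (unpressed top 50 mm above the table); moves with the key. The six keys sit in 2 rows of 3 at 46 mm pitch, along the scale's x and y; which key is in which place changes.
- key_yellow_top (a point): centre of the top face of the yellow key (not needed in this job): square 24 x 24 mm cap standing 10 mm proud of a 41 mm square light grey base 4 mm thick on the console (unpressed top 50 mm above the table); moves with the key. The six keys sit in 2 rows of 3 at 46 mm pitch, along the scale's x and y; which key is in which place changes.
- key_black_top (a point): centre of the top face of the black key (not needed in this job): square 24 x 24 mm cap standing 10 mm proud of a 41 mm square light grey base 4 mm thick on the console (unpressed top 50 mm above the table); moves with the key. The six keys sit in 2 rows of 3 at 46 mm pitch, along the scale's x and y; which key is in which place changes.
- key_white (a joint): travel of the white key in m: 0 up, 0.006 fully down; straight down against a spring (1.4 N to start, about 5 N at the bottom), it springs back up by itself.
- key_blue (a joint): travel of the blue key in m: 0 up, 0.006 fully down; straight down against a spring (1.4 N to start, about 5 N at the bottom), it springs back up by itself.
- key_green (a joint): travel of the green key in m: 0 up, 0.006 fully down; straight down against a spring (1.4 N to start, about 5 N at the bottom), it springs back up by itself.
- key_red (a joint): travel of the red key in m: 0 up, 0.006 fully down; straight down against a spring (1.4 N to start, about 5 N at the bottom), it springs back up by itself.
- key_yellow (a joint): travel of the yellow key in m: 0 up, 0.006 fully down; straight down against a spring (1.4 N to start, about 5 N at the bottom), it springs back up by itself.
- key_black (a joint): travel of the black key in m: 0 up, 0.006 fully down; straight down against a spring (1.4 N to start, about 5 N at the bottom), it springs back up by itself.
- tally_white (a joint): tell-tale pip, orange, 6 mm wide, at a corner of the white key's base: 0 = standing (key not yet pressed); once the key has been pressed fully it is sunk by about 0.004 m and stays sunk.
- tally_blue (a joint): tell-tale pip, orange, 6 mm wide, at a corner of the blue key's base: 0 = standing (key not yet pressed); once the key has been pressed fully it is sunk by about 0.004 m and stays sunk.
- tally_green (a joint): tell-tale pip, orange, 6 mm wide, at a corner of the green key's base: 0 = standing (key not yet pressed); once the key has been pressed fully it is sunk by about 0.004 m and stays sunk.
- jar: bystander, loose, not to be moved: amber jar with white lid, radius 30 mm, 65 mm high; origin at the centre of its underside.
- pump: bystander, loose, not to be moved: white bottle with black cap and green label, radius 26 mm, 170 mm high, standing beside the console on one side or the other; origin at the centre of its underside.
- cup: bystander, loose, not to be moved: white cup, radius 28 mm, 55 mm high, beside the console on the other side; origin at the centre of its underside.
- bottle_l: bystander, loose, not to be moved: white bottle with red cap, radius 35 mm, 220 mm high; origin at the centre of its underside.
- bottle_r: bystander, loose, not to be moved: amber bottle with black cap, radius 33 mm, 200 mm high; origin at the centre of its underside.
- spatula: bystander, loose, not to be moved: spatula lying flat, 200 mm long along its x, under 30 mm high; origin at the centre of its underside.
Not all that is in view belongs to the job. There is more than one size of the weight; the job needs the middle-sized.

How it is judged:
On the way, in this order (a step that is already met when the one before it is completed fails the run):
1. the white key alone is pressed down (over 4.5 of 6 mm) with the weight off the pan (value of joint key_white above 0.0045 m and value of joint each of key_blue, key_green, key_red, key_yellow, key_black below 0.002 m and horizontal distance between weight and pocket above 0.12 m), for 0.05 s.
2. the weight lies flat in the pocket, all keys up, let go (horizontal distance between weight and pocket below 0.0035 m and z of weight in the frame of pocket below 0.002 m and angle between weight's own z axis and vertical below 0.04 rad and angle between the x axis of weight and the x axis of scale, either way round below 0.12 rad and contact force between the fingers and weight below 0.3 N and value of joint each of key_white, key_blue, key_green, key_red, key_yellow, key_black below 0.002 m), for 0.2 s.
3. the blue key alone is pressed down (over 4.5 mm) with the weight seated (value of joint key_blue above 0.0045 m and value of joint each of key_white, key_green, key_red, key_yellow, key_black below 0.002 m and horizontal distance between weight and pocket below 0.0035 m and z of weight in the frame of pocket below 0.002 m and angle between weight's own z axis and vertical below 0.04 rad and angle between the x axis of weight and the x axis of scale, either way round below 0.12 rad), for 0.05 s.
4. then the green key alone is pressed down (over 4.5 mm) with the weight seated (value of joint key_green above 0.0045 m and value of joint each of key_white, key_blue, key_red, key_yellow, key_black below 0.002 m and horizontal distance between weight and pocket below 0.0035 m and z of weight in the frame of pocket below 0.002 m and angle between weight's own z axis and vertical below 0.04 rad and angle between the x axis of weight and the x axis of scale, either way round below 0.12 rad), for 0.05 s.
At the end, for the whole second after the job is handed in: The weight rests let go in the pocket: within 3.5 mm of its centre, underside within 2 mm of its floor, tilted under 0.04 rad, square with the scale within 0.12 rad, still; all six keys are up (within 1.5 mm); the pips of the white, blue and green keys are sunk by over 2 mm (horizontal distance between weight and pocket below 0.0035 m and z of weight in the frame of pocket below 0.002 m and angle between weight's own z axis and vertical below 0.04 rad and angle between the x axis of weight and the x axis of scale, either way round below 0.12 rad and contact force between the fingers and weight below 0.3 N and linear speed of weight below 0.01 m/s and value of joint each of key_white, key_blue, key_green, key_red, key_yellow, key_black below 0.0015 m and value of joint each of tally_white, tally_blue, tally_green above 0.002 m); the robot touches nothing.
It fails at once if the red, yellow or black key is pressed by over 3 mm; or two keys are down by over 3 mm at once (value of joint any of key_red, key_yellow, key_black above 0.003 m or (value of joint each of key_white, key_blue above 0.003 m or value of joint each of key_white, key_green above 0.003 m or value of joint each of key_blue, key_green above 0.003 m)).
It fails at once if the white key is pressed (over 3 mm) with the weight on the pan; or the weight is set in the pocket before the white key has been pressed ((value of joint key_white above 0.003 m and horizontal distance between weight and pocket below 0.09 m) or ((horizontal distance between weight and pocket below 0.006 m and z of weight in the frame of pocket below 0.004 m and angle between weight's own z axis and vertical below 0.1 rad and angle between the x axis of weight and the x axis of scale, either way round below 0.12 rad) and value of joint tally_white below 0.002 m)).
It fails at once if the blue key is pressed (over 3 mm) before the weight is seated, or again after the green one; or the green key is pressed (over 3 mm) before the blue one or without the weight seated ((value of joint key_blue above 0.003 m and (not (horizontal distance between weight and pocket below 0.006 m and z of weight in the frame of pocket below 0.004 m and angle between weight's own z axis and vertical below 0.1 rad and angle between the x axis of weight and the x axis of scale, either way round below 0.12 rad) or value of joint tally_green above 0.002 m)) or (value of joint key_green above 0.003 m and (not (horizontal distance between weight and pocket below 0.006 m and z of weight in the frame of pocket below 0.004 m and angle between weight's own z axis and vertical below 0.1 rad and angle between the x axis of weight and the x axis of scale, either way round below 0.12 rad) or value of joint tally_blue below 0.002 m))).
It fails at once if the weight is dropped: let go over the pocket, over 15 mm above its floor (horizontal distance between weight and pocket below 0.07 m and z of weight in the frame of pocket above 0.015 m and contact force between the fingers and weight below 0.3 N).
It fails at once if a bystander is shifted by over 30 mm or tipped (distance of any of jar, pump, cup, bottle_l, bottle_r, spatula from where it was at the start of the episode above 0.03 m or angle between any of jar, pump, cup, bottle_l, bottle_r's own z axis and vertical above 0.3 rad).
It also fails if it takes over 69 s, if anything falls off the work surface, if the arm or the gripper's body presses on something with over 40 N, if the wrist force passes 120 N, or if a joint passes its speed limit or range.

## Working session

There is one attempt and no reset: what is moved stays moved. The work goes in short steps, Python scripts to look and compute and a tool call to move; the robot and the scene stay as the last step left them, time stands still between calls to the robot, and variables do not carry over. Pictures are saved under pics/ and viewed, and the job is handed in when it is done.

Besides the shell and the picture viewer there is one more tool, called by a JSON object that holds its "fn" and its "kwargs". servo_tool: Moves the arm, as the interface text tells. Its arguments: {"type":"object","properties":{"rows":{"type":"array","items":{"type":"array","items":{"type":"number"}}},"grip_force":{"type":"number"}},"required":["rows"]}

```bash
ls; mkdir -p pics
python3 - <<'E'
from rig import *
import cv2
print(read_state()); print(tcp_to_grasp)
for n in("side","top","wrist"):
    print(n,get_calibration(n)); 
for n in("side","top"):
    cv2.imwrite(f"pics/{n}0.png",snapshot(n))
E
```

```text
pics
{'t': 0.0, 'joint_positions': array([-1.31870972e+00,  9.18427917e-02,  1.23186177e+00,  2.48506675e-05,
        1.81979925e+00, -5.66842224e-02]), 'dq': array([ 1.21425398e-05,  2.50473652e-04, -5.66821130e-04,  2.13582616e-03,
       -3.99709770e-05,  1.77470696e-03]), 'joint_efforts': array([-1.96909285e-03, -4.46449256e+01, -4.06443679e+01,  6.95944391e-02,
        2.93032522e-02, -1.43624688e-04]), 'tool_pos': array([ 0.18227494, -0.57133597,  0.22153012]), 'ee_rot': array([-3.10234403e+00, -4.82808280e-01,  2.55021511e-04]), 'contact_force': array([-1.02551855,  0.03214943,  0.94934035]), 'torque': array([ 0.00523008, -0.00481133, -0.01646051]), 'opening': 0.08795716783135392}
0.0187
side {'vfov': 52.43140449871296, 'cx': 314.41069840761264, 'cy': 242.55822361496584, 'origin': array([0.46632602, 0.75198901, 0.67573689]), 'rotation': array([-0.32689576,  2.73512564, -1.32997004])}
top {'vfov': 43.958457024971416, 'cx': 322.8086275251407, 'cy': 231.5295067598539, 'origin': array([0.38605962, 0.02967901, 1.28345734]), 'rotation': array([-2.14378989,  2.12134879, -0.2185777 ])}
wrist {'vfov': 64.86228438427798, 'cx': 324.3184273293842, 'cy': 241.0216869646838, 'hand_eye': array([[ 1.11297236e-03, -9.57227043e-01, -2.89335703e-01,
         8.09790363e-02],
       [ 9.99999369e-01,  1.02158773e-03,  4.66863402e-04,
         1.13410913e-03],
       [-1.51312468e-04, -2.89336040e-01,  9.57227576e-01,
        -1.61118901e-01],
       [ 0.00000000e+00,  0.00000000e+00,  0.00000000e+00,
         1.00000000e+00]])}
```

View pics/top0.png

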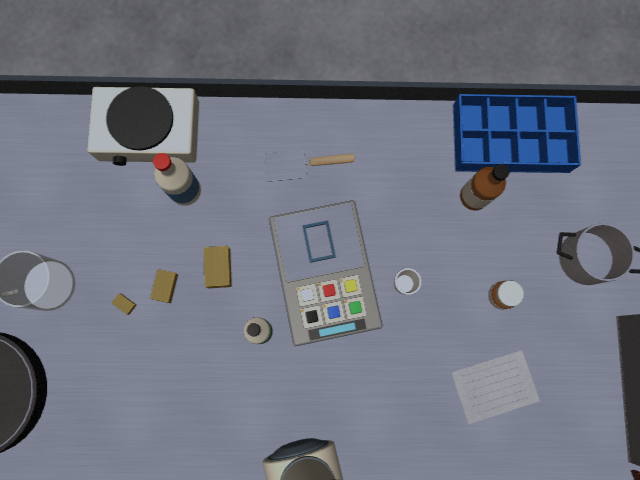

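View pics/side0.png

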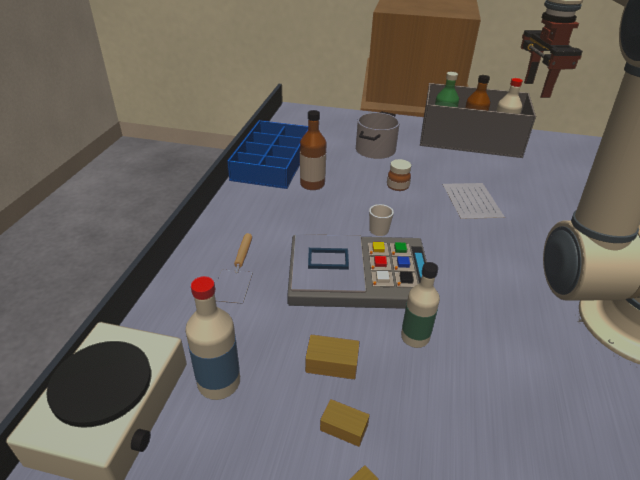

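```bash
cat > h.py <<'E'
from rig import *
import cv2, numpy as np
from scipy.spatial.transform import Rotation as R
def cam(n, st=None):
    c=get_calibration(n); f=240/np.tan(np.radians(c['vfov'])/2)
    K=np.array([[f,0,c['cx']],[0,f,c['cy']],[0,0,1.]])
    if n=='wrist':
        T=np.eye(4);T[:3,:3]=R.from_rotvec(st['ee_rot']).as_matrix();T[:3,3]=st['tool_pos']
        T=T@c['hand_eye']
    else:
        T=np.eye(4);T[:3,:3]=R.from_rotvec(c['rotation']).as_matrix();T[:3,3]=c['origin']
    return K,T
def px2w(K,T,uv,z):
    uv=np.atleast_2d(uv).astype(float); d=np.c_[uv,np.ones(len(uv))]@np.linalg.inv(K).T@T[:3,:3].T
    return T[:3,3]+d*((z-T[2,3])/d[:,2])[:,None]
def w2px(K,T,p):
    q=(np.atleast_2d(p)-T[:3,3])@T[:3,:3]@K.T; return q[:,:2]/q[:,2:]
def crop(img,x0,y0,w,h,s,name):
    cv2.imwrite(name,cv2.resize(img[y0:y0+h,x0:x0+w],None,fx=s,fy=s,interpolation=cv2.INTER_CUBIC))
E
python3 - <<'E'
from h import *
i=cv2.imread('pics/top0.png')
crop(i,262,195,130,155,4,'pics/c1.png'); crop(i,100,230,150,90,5,'pics/c2.png')
E
```

```text
(no output)
```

View pics/c1.png

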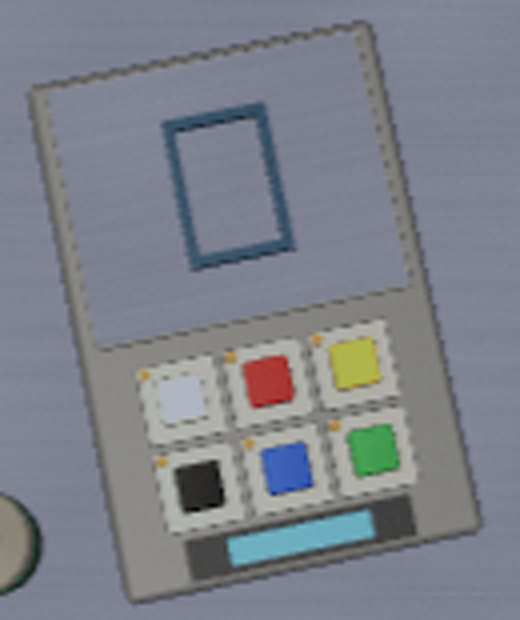

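View pics/c2.png

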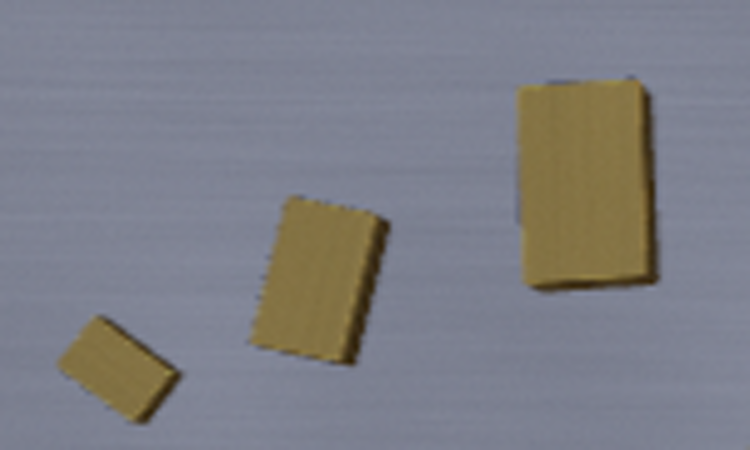

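Run:
```python
from h import *
K,T=cam('top')
k=np.array([[182,399],[269,381],[355,363],[201,487],[288,467],[374,449]])/4+[262,195]-.375
P=px2w(K,T,k,.05); print(P.round(4))
f=np.array([[163,122],[264,102],[295,247],[193,271]])/4+[262,195]-.375
Q=px2w(K,T,f,.053); print(Q.round(4),Q.mean(0)); 
print('row dir',np.degrees(np.arctan2(*(P[0]-P[2])[1::-1])),'col',np.degrees(np.arctan2(*(P[0]-P[3])[1::-1])))
print(np.linalg.norm(np.diff(Q[[0,1,2,3,0]],axis=0),axis=1))
for c in([[290,197],[378,217],[343,362],[252,344]],[[520,88],[640,80],[645,278],[525,286]]):
    w=px2w(K,T,np.array(c)/5+[100,230]-.4,.03); print(w.round(4),w.mean(0),np.linalg.norm(np.diff(w[[0,1,2,3,0]],axis=0),axis=1))
for n,uv in dict(pump=(256,329),cup=(408,281),jar=(508,294)).items(): print(n,px2w(K,T,uv,.05))
```

```text
[[ 0.485   0.0386  0.05  ]
 [ 0.4948 -0.0063  0.05  ]
 [ 0.5046 -0.0509  0.05  ]
 [ 0.44    0.0283  0.05  ]
 [ 0.4507 -0.0164  0.05  ]
 [ 0.4603 -0.0607  0.05  ]]
[[ 0.6303  0.0506  0.053 ]
 [ 0.6418 -0.0026  0.053 ]
 [ 0.5646 -0.0193  0.053 ]
 [ 0.5514  0.0338  0.053 ]] [0.59703378 0.01562421 0.053     ]
row dir 102.32838564661415 col 12.975304294951549
[0.05439656 0.07896248 0.0547502  0.08072818]
[[0.5368 0.3547 0.03  ]
 [0.5287 0.3173 0.03  ]
 [0.4678 0.3285 0.03  ]
 [0.4749 0.3668 0.03  ]] [0.50202348 0.3417983  0.03      ] [0.03824975 0.06196291 0.0389051  0.06306487]
[[0.5844 0.2602 0.03  ]
 [0.5885 0.2094 0.03  ]
 [0.5042 0.2041 0.03  ]
 [0.5003 0.2542 0.03  ]] [0.54433691 0.23198255 0.03      ] [0.05089873 0.08445909 0.05027618 0.08434222]
pump [[0.41336572 0.14211855 0.05      ]]
cup [[ 0.51499087 -0.17115939  0.05      ]]
jar [[ 0.49009683 -0.37958339  0.05      ]]
```

```bash
cat >> h.py <<'E'
def Rd(yaw):
    a=np.radians(yaw); return np.array([[np.cos(a),np.sin(a),0],[np.sin(a),-np.cos(a),0],[0,0,-1.]])
def rel(pos,yaw,st=None):
    st=st or read_state(); M=R.from_rotvec(st['ee_rot']).as_matrix()
    a=np.degrees(R.from_matrix(M.T@Rd(yaw)).as_rotvec())/5; s=M.T@(np.array(pos)-st['tool_pos'])*100
    return np.r_[a,s].round(3).tolist()
def yaw(st): 
    M=R.from_rotvec(st['ee_rot']).as_matrix(); return np.degrees(np.arctan2(M[1,0],M[0,0])), M[:,2].round(4)
E
python3 - <<'E'
from h import *
print(yaw(read_state()), rel([.50,.0,.26],102.5), rel([.48,.08,.26],102.5))
E
```

```text
(np.float64(17.69210752197093), array([-4.0e-04,  1.7e-03, -1.0e+00])) [-0.015, -0.016, -16.962, 47.634, -44.786, -3.754] [-0.015, -0.016, -16.962, 48.16, -53.015, -3.74]
```

{"fn": "servo_tool", "kwargs": {"rows": [[0,0,-1,3,-2.8,-0.5,1],[0,0,-2,6,-5.6,-1,1],[0,0,-3,9,-8.4,-1.5,0.8],[0,0,-4.2,12,-11.2,-2,0.6],[0,0,-5.4,15,-14,-2.5,0.4],[0,0,-6.6,18,-16.8,-3,0.2],[0,0,-7.8,21,-19.6,-3.5,0],[0,0,-9,24,-22.4,-3.7,0],[0,0,-10.2,27,-25.2,-3.7,0],[0,0,-11.4,30,-28,-3.7,0],[0,0,-12.6,33,-31,-3.7,0],[0,0,-13.8,36,-34,-3.7,0],[0,0,-15,39,-37,-3.7,0],[0,0,-16,42,-39.6,-3.7,0],[0,0,-17,45,-42.4,-3.7,0],[0,0,-17,47.6,-44.8,-3.7,0],[0,0,-17,47.6,-44.8,-3.7,0],[0,0,-17,47.6,-44.8,-3.7,0]]}}

```text
t: 2.35
tool_pos: [0.4993, -0.0003, 0.2591]
ee_rot: [-1.961, -2.452, -0.0]
contact_force: [-0.1, -0.0, 0.2]
opening: 0.0003
```

Run:
```python
from h import *
import pickle
s=read_state(); print(s['t'],s['tool_pos'],yaw(s),s['joint_positions'],s['opening'],s['contact_force'],abs(s['dq']).max())
i=snapshot('wrist'); cv2.imwrite('pics/w1.png',i); pickle.dump(s,open('w1.pkl','wb'))
```

```text
2.35 [ 4.99343611e-01 -3.48366625e-04  2.59123170e-01] (np.float64(102.69816227172058), array([-0.0013,  0.0013, -1.    ])) [-6.96766826e-02 -1.67097416e-01  1.41762302e+00  1.25800753e-03
  1.89243908e+00 -2.90905301e-01] 0.00030204001040337245 [-0.07975764 -0.01873952  0.16487869] 0.017466317315061576
```

View pics/w1.png

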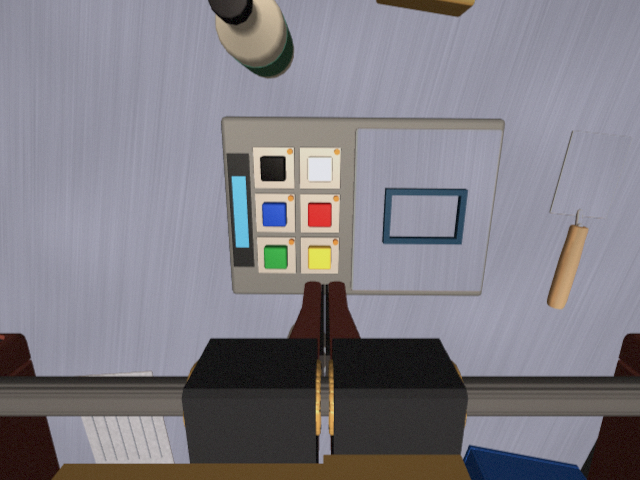

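Run:
```python
from h import *
i=cv2.imread('pics/w1.png')
crop(i,215,105,190,200,4,'pics/c3.png');crop(i,365,170,120,90,6,'pics/c4.png')
crop(i,0,0,2,2,4,'pics/x.png')
```

```text
(no output)
```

View pics/c3.png

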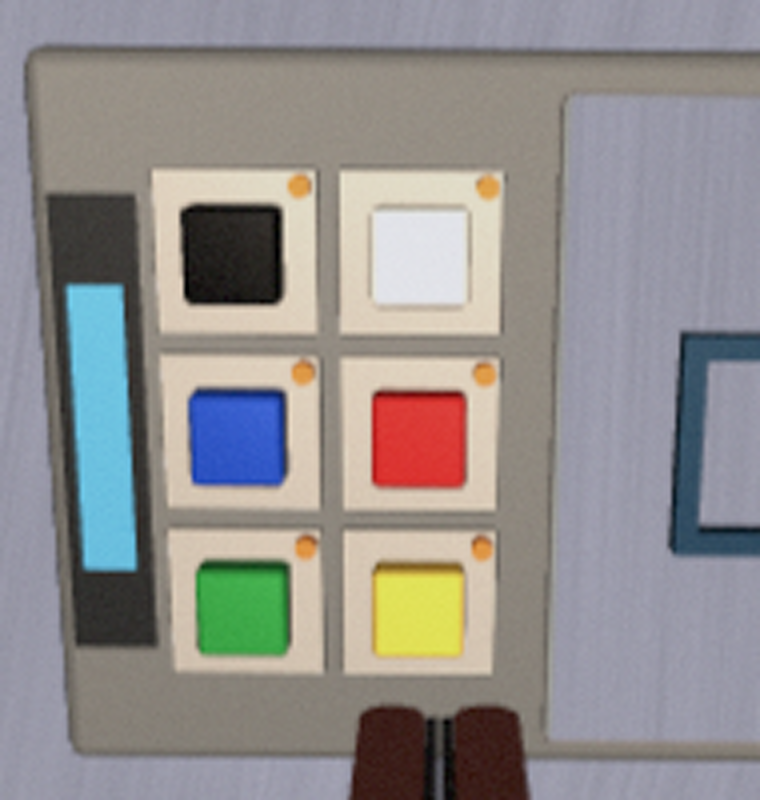

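View pics/c4.png

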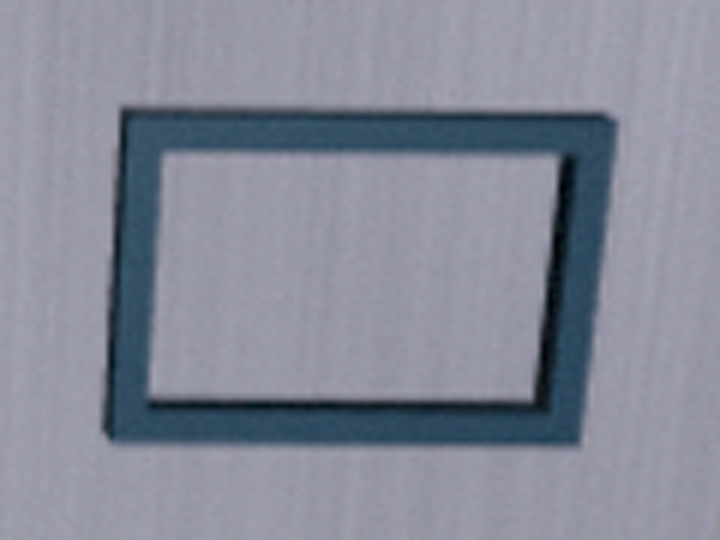

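Run:
```python
from h import *
import pickle
s=pickle.load(open('w1.pkl','rb'));K,T=cam('wrist',s)
k=np.array([[420,256],[419,440],[419,610],[232,254],[238,438],[243,608]])/4+[215,105]-.375
P=px2w(K,T,k,.05); print(P.round(4))
print('row',np.degrees(np.arctan2(*(P[0]-P[2])[1::-1])),'col',np.degrees(np.arctan2(*(P[:3].mean(0)-P[3:].mean(0))[1::-1])), np.linalg.norm(P[0]-P[2]),np.linalg.norm(P[0]-P[3]))
for c in([[123,112],[613,118],[580,444],[110,436]],[[161,152],[576,156],[550,411],[148,410]]):
    Q=px2w(K,T,np.array(c)/6+[365,170]-.42,.053); print(Q.round(4),Q.mean(0),np.linalg.norm(np.diff(Q[[0,1,2,3,0]],axis=0),axis=1))
    d=(Q[1]+Q[2]-Q[0]-Q[3]);print(np.degrees(np.arctan2(d[1],d[0])))
tip=np.array([436,715])/4+[215,105]; print(w2px(K,T,s['tool_pos']),tip)
```

```text
[[ 0.4874  0.0381  0.05  ]
 [ 0.4971 -0.0065  0.05  ]
 [ 0.5069 -0.0505  0.05  ]
 [ 0.443   0.0285  0.05  ]
 [ 0.4527 -0.016   0.05  ]
 [ 0.4623 -0.06    0.05  ]]
row 102.39264325478503 col 12.12092861010598 0.0906519184020254 0.04548870615126809
[[ 0.5537  0.034   0.053 ]
 [ 0.6317  0.0507  0.053 ]
 [ 0.6443 -0.0033  0.053 ]
 [ 0.5662 -0.0195  0.053 ]] [0.59898564 0.01547495 0.053     ] [0.07969737 0.05546054 0.07978895 0.05502359]
11.906327271642478
[[ 0.5615  0.0291  0.053 ]
 [ 0.6278  0.0434  0.053 ]
 [ 0.6375  0.0011  0.053 ]
 [ 0.5713 -0.0137  0.053 ]] [0.59952443 0.01499485 0.053     ] [0.06782101 0.04340152 0.06789054 0.04388683]
12.415037754331236
[[321.13270711 302.12043085]] [324.   283.75]
```

Run:
```python
from h import *
print(rel([.486,.0383,.065],102.3))
```

```text
[-0.006, -0.017, 0.07, 4.066, -0.431, 19.44]
```

{"fn": "servo_tool", "kwargs": {"rows": [[0,0,0.08,1,-0.1,2.5,0],[0,0,0.08,2,-0.2,5,0],[0,0,0.08,3,-0.3,8,0],[0,0,0.08,4.07,-0.43,11,0],[0,0,0.08,4.07,-0.43,14,0],[0,0,0.08,4.07,-0.43,16.5,0],[0,0,0.08,4.07,-0.43,18.5,0],[0,0,0.08,4.07,-0.43,19.4,0],[0,0,0.08,4.07,-0.43,19.4,0],[0,0,0.08,4.07,-0.43,19.4,0]]}}

```text
t: 3.65
tool_pos: [0.4866, 0.0383, 0.0665]
ee_rot: [-1.972, -2.446, -0.002]
contact_force: [-0.4, 0.3, 0.3]
opening: 0.0003
```

Run:
```python
from h import *
s=read_state(); print(s['t'],s['tool_pos'],yaw(s),s['contact_force'])
i=snapshot('wrist'); cv2.imwrite('pics/w2.png',i)
print(rel([.486,.0383,.065],102.3,s))
```

```text
3.65 [0.48664175 0.03825436 0.06653755] (np.float64(102.24151343252036), array([ 9.0e-04,  1.3e-03, -1.0e+00])) [-0.43065407  0.26413443  0.29981199]
[0.013, -0.012, -0.012, 0.018, -0.062, 0.154]
```

View pics/w2.png

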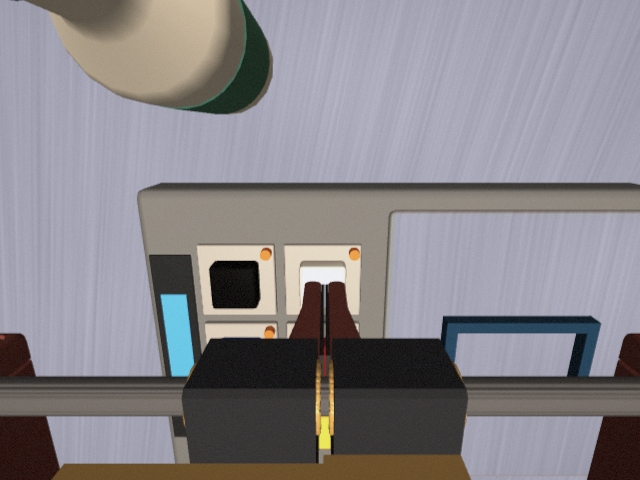

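{"fn": "servo_tool", "kwargs": {"rows": [[0,0,0,0,-0.08,0.6,0],[0,0,0,0,-0.08,1.2,0],[0,0,0,0,-0.08,1.6,0],[0,0,0,0,-0.08,2.0,0],[0,0,0,0,-0.08,2.3,0],[0,0,0,0,-0.08,2.4,0],[0,0,0,0,-0.08,2.4,0],[0,0,0,0,-0.08,2.4,0]]}}

```text
t: 4.7
tool_pos: [0.4858, 0.0382, 0.0442]
ee_rot: [1.972, 2.446, 0.003]
contact_force: [-6.5, -0.2, 10.7]
opening: 0.0006
```

Run:
```python
from h import *
s=read_state(); print(s['t'],s['tool_pos'],yaw(s),s['contact_force'])
```

```text
4.7 [0.48578835 0.03818553 0.04417471] (np.float64(102.25056003802968), array([ 0.0011,  0.0013, -1.    ])) [-6.48447383 -0.22814082 10.72485252]
```

{"fn": "servo_tool", "kwargs": {"rows": [[0,0,0,0,0,-0.5,0],[0,0,0,0,0,-2,0],[0,0,0,0,0,-5,0],[0,0,0,0,0,-9,0],[0,0,0,0,0,-13,0],[0,0,0,0,0,-17,0],[0,0,0,0,0,-19.5,0],[0,0,0,0,0,-20,0],[0,0,0,0,0,-20,0]]}}

```text
t: 5.82
tool_pos: [0.4856, 0.0379, 0.2437]
ee_rot: [-1.972, -2.446, -0.002]
contact_force: [-0.6, 1.0, -0.9]
opening: 0.0004
```

Run:
```python
from h import *
s=read_state(); print(s['t'],s['tool_pos'],yaw(s),s['contact_force'])
i=snapshot('wrist'); crop(i,180,80,240,180,3,'pics/w3.png')
print(rel([.53,.342,.23],169.4,s))
```

```text
5.825 [0.48558178 0.03791731 0.2436865 ] (np.float64(102.25189270694088), array([ 8.0e-04,  1.3e-03, -1.0e+00])) [-0.55847735  0.98363802 -0.91930824]
[0.018, -0.004, -13.43, 28.772, 10.792, 1.411]
```

View pics/w3.png

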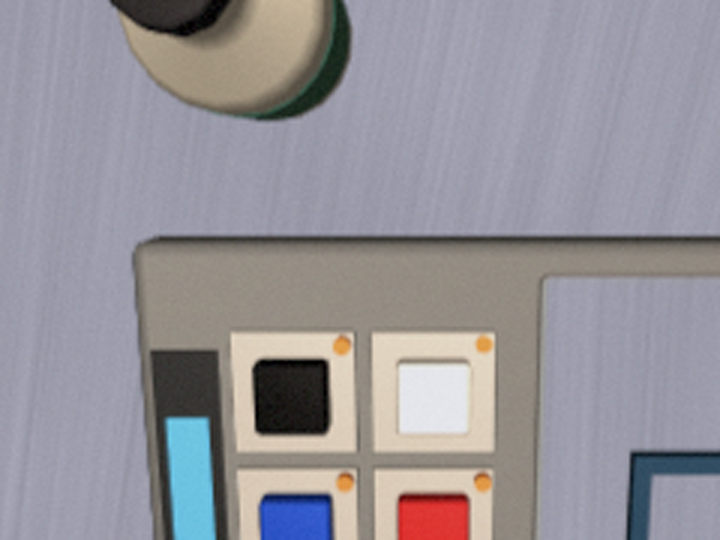

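Run:
```python
from h import *
print(rel([.555,.335,.22],169.4))
```

```text
[0.007, -0.015, -13.429, 27.549, 13.113, 2.327]
```

{"fn": "servo_tool", "kwargs": {"rows": [[0,0,-1,2,1,0,0],[0,0,-2.2,4.5,2,0,0.1],[0,0,-3.4,7,3.3,0,0.2],[0,0,-4.8,10,4.6,0,0.3],[0,0,-6.2,13,6,0,0.5],[0,0,-7.6,16,7.5,0.5,0.75],[0,0,-9,19,9,1,0.75],[0,0,-10.4,22,10.5,1.5,0.75],[0,0,-11.8,24.5,11.8,2,0.75],[0,0,-13,26.5,12.7,2.3,0.75],[0,0,-13.4,27.5,13.1,2.3,0.75],[0,0,-13.4,27.5,13.1,2.3,0.75],[0,0,-13.4,27.5,13.1,2.3,0.75]]}}

```text
t: 7.5
tool_pos: [0.555, 0.3338, 0.2203]
ee_rot: [-0.297, -3.127, -0.001]
contact_force: [-0.5, 0.2, -0.3]
opening: 0.0657
```

Run:
```python
from h import *
import pickle
s=read_state(); print(s['t'],s['tool_pos'],yaw(s),s['contact_force'],s['opening'])
i=snapshot('wrist'); cv2.imwrite('pics/w4.png',i); pickle.dump(s,open('w4.pkl','wb'))
```

```text
7.5 [0.5549974  0.33379558 0.22034297] (np.float64(169.14985056154626), array([-5.e-04,  1.e-03, -1.e+00])) [-0.54068252  0.15279769 -0.29746152] 0.06574541385755568
```

View pics/w4.png

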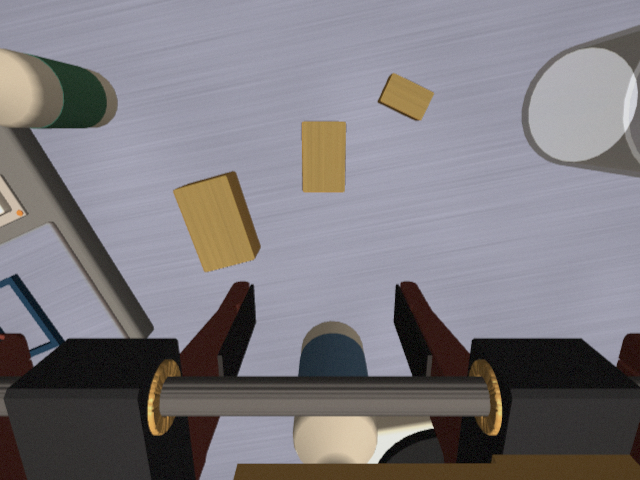

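Run:
```python
from h import *
i=cv2.imread('pics/w4.png')
crop(i,280,105,90,100,6,'pics/c5.png')
```

```text
(no output)
```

View pics/c5.png

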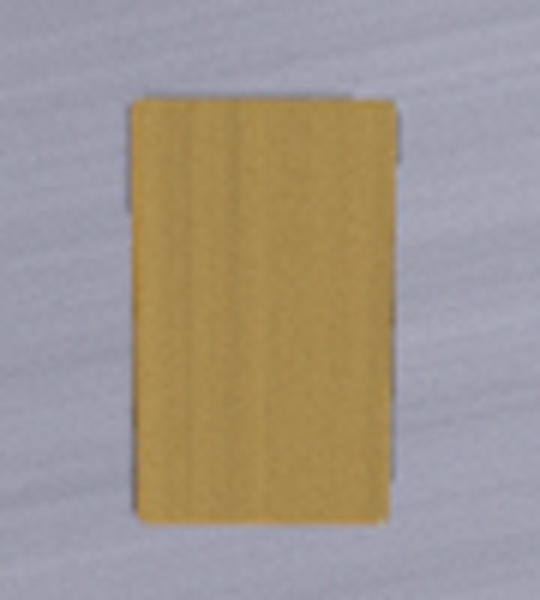

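Run:
```python
from h import *
import pickle
s=pickle.load(open('w4.pkl','rb'));K,T=cam('wrist',s)
Q=px2w(K,T,np.array([[132,98],[396,98],[388,523],[138,523]])/6+[280,105]-.42,.03)
print(Q.round(4),Q.mean(0),np.linalg.norm(np.diff(Q[[0,1,2,3,0]],axis=0),axis=1))
d=Q[2]+Q[3]-Q[0]-Q[1]; print(np.degrees(np.arctan2(d[1],d[0])))
c=Q.mean(0); M=Rd(169.15)
print('tool-frame off',(c-s['tool_pos'])@M, rel([c[0],c[1],.06],169.0))
```

```text
[[0.4697 0.3294 0.03  ]
 [0.477  0.3677 0.03  ]
 [0.539  0.3557 0.03  ]
 [0.5317 0.3174 0.03  ]] [0.50438918 0.3425604  0.03      ] [0.03902538 0.06315082 0.03897405 0.06314355]
-10.96034619807276
tool-frame off [ 0.05135339 -0.00091829  0.19034297] [0.013, -0.004, 0.031, 5.138, -0.106, 16.063]
```

{"fn": "servo_tool", "kwargs": {"rows": [[0,0,0,2,0,2,0.75],[0,0,0.03,4,-0.05,5,0.75],[0,0,0.03,5.1,-0.1,8,0.75],[0,0,0.03,5.1,-0.1,11,0.75],[0,0,0.03,5.1,-0.1,14,0.75],[0,0,0.03,5.1,-0.1,15.5,0.75],[0,0,0.03,5.1,-0.1,16,0.75],[0,0,0.03,5.1,-0.1,16,0.75]]}}

```text
t: 8.55
tool_pos: [0.5052, 0.3425, 0.0615]
ee_rot: [0.302, 3.126, 0.003]
contact_force: [-0.4, -0.3, -0.1]
opening: 0.0656
```

Run:
```python
from h import *
s=read_state(); print(s['t'],s['tool_pos'],yaw(s),s['contact_force'],s['opening'])
i=snapshot('wrist'); cv2.imwrite('pics/w5.png',i)
print(rel([.504,.3425,.011],169.0,s))
```

```text
8.55 [0.50521475 0.34254907 0.06152947] (np.float64(168.97461861760027), array([ 9.0e-04,  1.8e-03, -1.0e+00])) [-0.42032742 -0.30657849 -0.08784634] 0.06564494672206549
[0.022, 0.006, -0.005, 0.121, -0.038, 5.053]
```

View pics/w5.png

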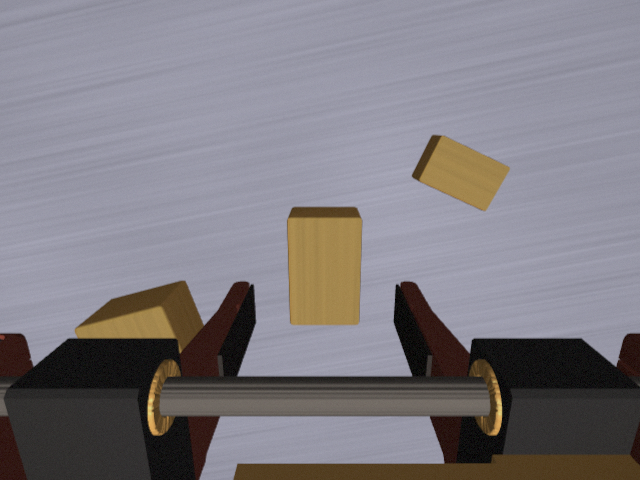

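{"fn": "servo_tool", "kwargs": {"rows": [[0,0,0,0.1,-0.04,1.5,0.75],[0,0,0,0.1,-0.04,3,0.75],[0,0,0,0.1,-0.04,4.2,0.75],[0,0,0,0.1,-0.04,5,0.75],[0,0,0,0.1,-0.04,5.1,0.75],[0,0,0,0.1,-0.04,5.1,0.75]]}}

```text
t: 9.35
tool_pos: [0.5046, 0.3428, 0.0113]
ee_rot: [0.301, 3.125, 0.004]
contact_force: [-0.0, 1.1, 0.1]
opening: 0.0655
```

{"fn": "servo_tool", "kwargs": {"rows": [[0,0,0,0,0,0,0.4],[0,0,0,0,0,0,0.3],[0,0,0,0,0,0,0.3],[0,0,0,0,0,0,0.2],[0,0,0,0,0,0,0.2],[0,0,0,0,0,0,0.2]], "grip_force": 35}}

```text
t: 10.1
tool_pos: [0.5047, 0.3427, 0.0116]
ee_rot: [0.301, 3.125, 0.004]
contact_force: [0.2, -1.1, 2.8]
opening: 0.04
```

Run:
```python
from h import *
s=read_state(); print(s['t'],s['tool_pos'],yaw(s),s['contact_force'],s['opening'])
```

```text
10.1 [0.50472962 0.34274582 0.01157611] (np.float64(168.98284390513535), array([ 0.0022,  0.0024, -1.    ])) [ 0.18978713 -1.06922123  2.82235699] 0.03997754115556778
```

{"fn": "servo_tool", "kwargs": {"rows": [[0,0,0,0,0,-0.5,0.2],[0,0,0,0,0,-2,0.2],[0,0,0,0,0,-4.5,0.2],[0,0,0,0,0,-7.5,0.2],[0,0,0,0,0,-11,0.2],[0,0,0,0,0,-14.5,0.2],[0,0,0,0,0,-18,0.2],[0,0,0,0,0,-20.5,0.2],[0,0,0,0,0,-21,0.2],[0,0,0,0,0,-21,0.2]]}}

```text
t: 11.35
tool_pos: [0.5041, 0.3422, 0.2211]
ee_rot: [0.301, 3.126, 0.004]
contact_force: [-0.1, 0.7, -5.7]
opening: 0.0401
```

Run:
```python
from h import *
import pickle
s=read_state(); print(s['t'],s['tool_pos'],yaw(s),s['contact_force'],s['opening'])
i=snapshot('wrist'); cv2.imwrite('pics/w6.png',i); pickle.dump(s,open('w6.pkl','wb'))
crop(i,220,240,210,160,3.8,'pics/c6.png')
print(rel([.64,.0246,.23],192.3,s), rel([.599,.0152,.23],192.3,s))
```

```text
11.35 [0.5041383  0.34220188 0.22108395] (np.float64(168.984904842514), array([ 0.0017,  0.0022, -1.    ])) [-0.08652119  0.69316886 -5.67998761] 0.04005536959693156
[0.025, 0.02, -4.663, -19.405, -28.577, -0.938] [0.025, 0.02, -4.663, -15.56, -30.283, -0.947]
```

View pics/w6.png

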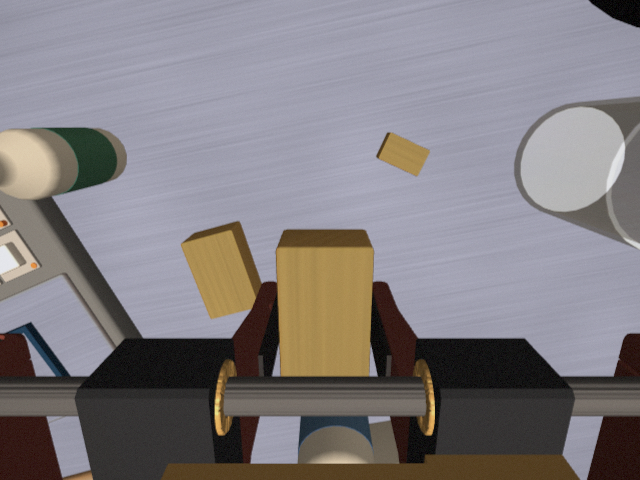

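View pics/c6.png

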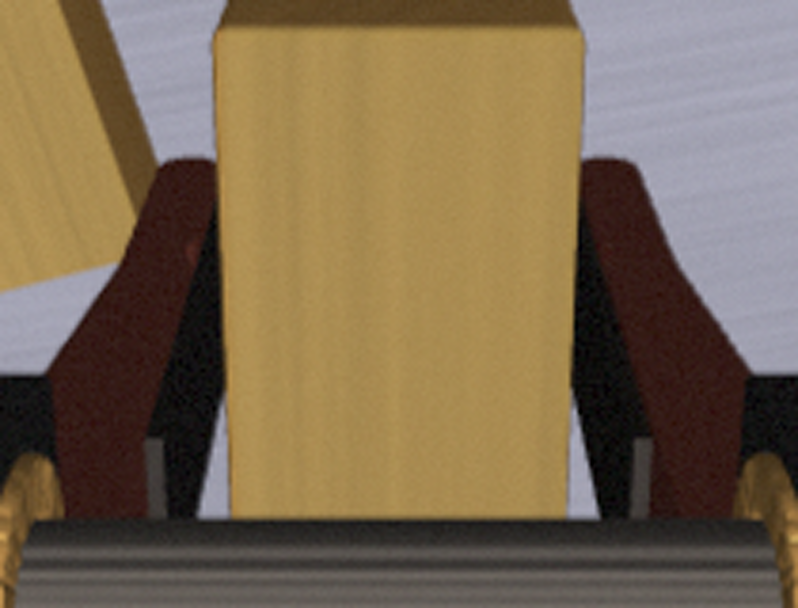

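Run:
```python
from h import *
c=get_calibration('wrist'); f=240/np.tan(np.radians(c['vfov'])/2);K=np.array([[f,0,c['cx']],[0,f,c['cy']],[0,0,1.]])
T=c['hand_eye']
top=np.array([[217,30],[583,30]])/3.8+[220,240]-.37
for zt in(-.0184,):print(px2w(K,T,top,zt))
print(px2w(K,T,[[280,231],[369,231]],.0116))
# finger front edges at tip z=0
print(px2w(K,T,np.array([[190,160],[610,160]])/3.8+[220,240]-.37,0.0), px2w(K,T,np.array([[240,283],[405,283]]),0))
```

```text
[[ 0.03211793 -0.01922527 -0.0184    ]
 [ 0.03215875  0.01900494 -0.0184    ]]
[[ 0.03067258 -0.02134096  0.0116    ]
 [ 0.03071791  0.02084811  0.0116    ]]
[[ 0.00961735 -0.02551276  0.        ]
 [ 0.009671    0.02542149  0.        ]] [[ 0.0089726  -0.03920666  0.        ]
 [ 0.00905274  0.03691073  0.        ]]
```

Run:
```python
from h import *
print(rel([.655,.0275,.21],192.3))
```

```text
[0.016, 0.004, -4.663, -20.842, -27.99, 0.973]
```

{"fn": "servo_tool", "kwargs": {"rows": [[0,0,-0.3,-1,-1.4,0,0.2],[0,0,-0.7,-2.5,-3.4,0,0.2],[0,0,-1.2,-4.7,-6.2,0,0.2],[0,0,-1.7,-7,-9.2,0,0.2],[0,0,-2.2,-9.2,-12.2,0,0.2],[0,0,-2.7,-11.4,-15.2,0,0.2],[0,0,-3.2,-13.6,-18.2,0.2,0.2],[0,0,-3.7,-15.8,-21.2,0.5,0.2],[0,0,-4.2,-18,-24.2,0.8,0.2],[0,0,-4.5,-19.8,-26.6,1,0.2],[0,0,-4.66,-20.8,-28,1,0.2],[0,0,-4.66,-20.8,-28,1,0.2],[0,0,-4.66,-20.8,-28,1,0.2]]}}

```text
t: 13.02
tool_pos: [0.6541, 0.0282, 0.2086]
ee_rot: [0.336, -3.122, -0.003]
contact_force: [0.2, 0.5, -4.3]
opening: 0.0397
```

Run:
```python
from h import *
import pickle
s=read_state(); print(s['t'],s['tool_pos'],yaw(s),s['contact_force'],s['opening'],s['joint_positions'])
i=snapshot('wrist'); cv2.imwrite('pics/w7.png',i); pickle.dump(s,open('w7.pkl','wb'))
i=snapshot('top'); cv2.imwrite('pics/t7.png',i)
```

```text
13.025 [0.65405458 0.02824275 0.20862272] (np.float64(-167.7032543671909), array([-0.0016,  0.002 , -1.    ])) [ 0.23282378  0.51083659 -4.30906885] 0.0396697629428912 [-0.00984256  0.24061617  1.08971073  0.00200156  1.81284971 -1.7947781 ]
```

View pics/w7.png

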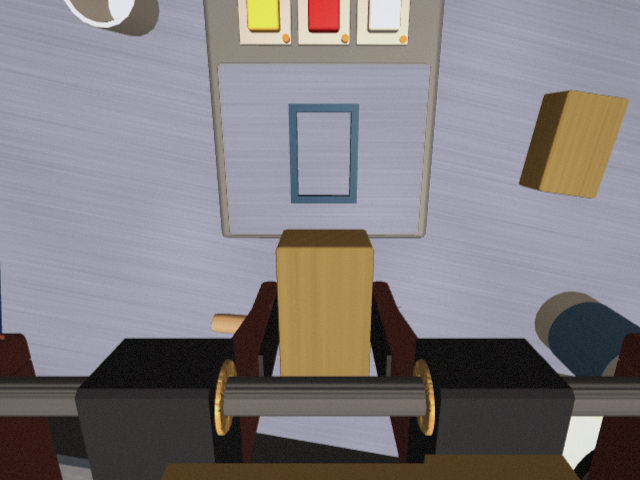

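Run:
```python
from h import *
i=cv2.imread('pics/w7.png')
crop(i,275,90,100,125,5,'pics/c7.png')
```

```text
(no output)
```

View pics/c7.png

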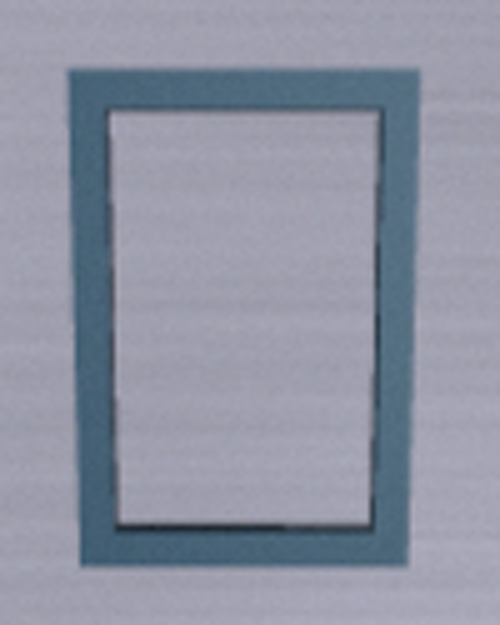

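Run:
```python
from h import *
import pickle
s=pickle.load(open('w7.pkl','rb'));K,T=cam('wrist',s)
for c in([[68,69],[420,69],[408,566],[81,566]],[[107,108],[382,108],[374,529],[116,529]]):
    Q=px2w(K,T,np.array(c)/5+[275,90]-.4,.053); print(Q.round(4),Q.mean(0),np.linalg.norm(np.diff(Q[[0,1,2,3,0]],axis=0),axis=1))
    d=(-Q[1]+Q[2]-Q[0]+Q[3]);print(np.degrees(np.arctan2(d[1],d[0])))
    M=R.from_rotvec(s['ee_rot']).as_matrix(); print('tool',(Q.mean(0)-s['tool_pos'])@M)
```

```text
[[ 0.5665 -0.0207  0.053 ]
 [ 0.5546  0.0335  0.053 ]
 [ 0.6323  0.0506  0.053 ]
 [ 0.6442 -0.0037  0.053 ]] [0.59943133 0.01492705 0.053     ] [0.05556806 0.07954731 0.05560615 0.07951728]
12.381318572433742
tool [ 0.05603286 -0.00172667  0.15568165]
[[ 0.5709 -0.0136  0.053 ]
 [ 0.5616  0.029   0.053 ]
 [ 0.6274  0.0435  0.053 ]
 [ 0.6367  0.0009  0.053 ]] [0.59916271 0.01494996 0.053     ] [0.04365809 0.06737429 0.04362212 0.06735436]
12.396349013994483
tool [ 0.05629044 -0.00164707  0.15568211]
```

Run:
```python
from h import *
print(rel([.5992,.0150,.087],192.4))
```

```text
[0.02, 0.001, -0.012, 5.662, -0.166, 12.242]
```

{"fn": "servo_tool", "kwargs": {"rows": [[0,0,0,1.5,0,1,0.2],[0,0,0,3.5,-0.1,3,0.2],[0,0,0,5,-0.16,5.5,0.2],[0.02,0,0,5.66,-0.17,8,0.2],[0.02,0,0,5.66,-0.17,10.3,0.2],[0.02,0,0,5.66,-0.17,11.8,0.2],[0.02,0,0,5.66,-0.17,12.2,0.2],[0.02,0,0,5.66,-0.17,12.2,0.2],[0.02,0,0,5.66,-0.17,12.2,0.2]]}}

```text
t: 14.25
tool_pos: [0.5999, 0.015, 0.0887]
ee_rot: [-0.338, 3.121, -0.0]
contact_force: [-0.3, -0.2, -4.9]
opening: 0.0398
```

Run:
```python
from h import *
import pickle
s=read_state(); print(s['t'],s['tool_pos'],yaw(s),s['contact_force'],s['opening'])
i=snapshot('wrist'); cv2.imwrite('pics/w8.png',i); pickle.dump(s,open('w8.pkl','wb'))
crop(i,220,180,210,155,3.8,'pics/c8.png')
j=snapshot('side'); crop(j,260,200,200,150,4,'pics/s8.png')
print(rel([.5992,.0150,.087],192.4,s))
```

```text
14.25 [0.59992381 0.01500669 0.08871539] (np.float64(-167.6545915438766), array([ 2.1e-03, -1.0e-04, -1.0e+00])) [-0.34825347 -0.21729825 -4.88986224] 0.03975843094189703
[-0.006, 0.024, -0.011, 0.071, 0.015, 0.171]
```

View pics/c8.png

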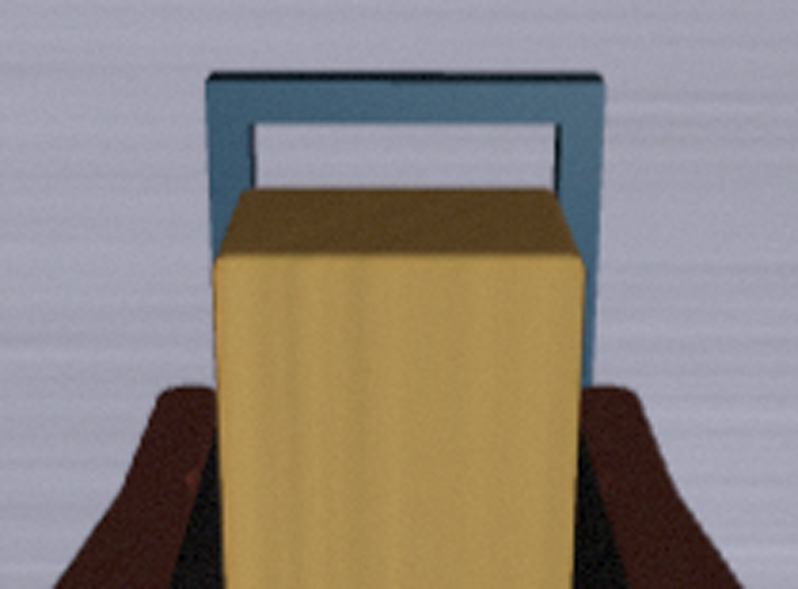

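View pics/s8.png

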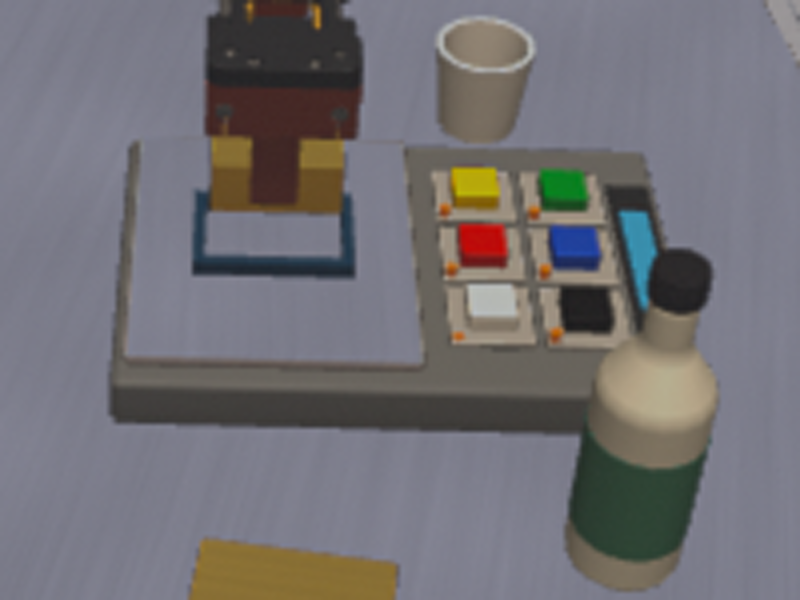

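Run:
```python
from h import *
import pickle
s=pickle.load(open('w8.pkl','rb'));K,T=cam('wrist',s)
M=R.from_rotvec(s['ee_rot']).as_matrix()
def t(c,z): print(((px2w(K,T,np.array(c)/3.8+[220,180]-.37,z)-s['tool_pos'])@M).round(4).tolist())
z0=s['tool_pos'][2]-.0116
t([[208,80],[604,80]],.053); t([[252,122],[559,122]],.053)
t([[241,190],[557,190]],z0); t([[216,257],[584,257]],z0+.03)
i=cv2.imread('pics/w8.png'); crop(i,255,190,140,65,5.7,'pics/c8b.png')
```

```text
[[0.0409, -0.0273, 0.0356], [0.041, 0.0276, 0.0356]]
[[0.035, -0.0214, 0.0357], [0.035, 0.0216, 0.0356]]
[[0.0317, -0.0205, 0.0115], [0.0317, 0.0188, 0.0115]]
[[0.0325, -0.02, -0.0185], [0.0326, 0.0185, -0.0185]]
```

View pics/c8b.png

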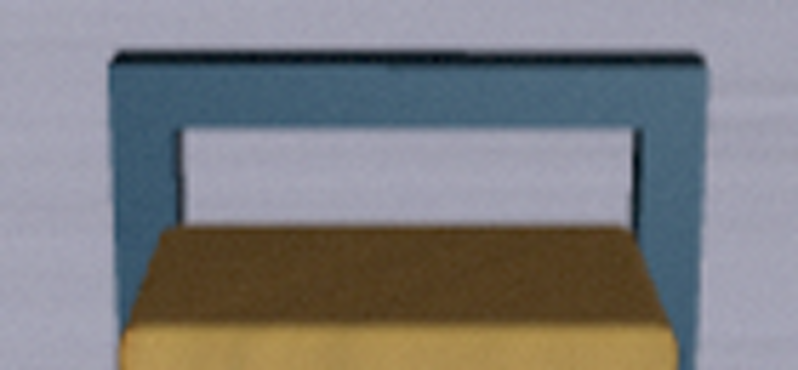

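```bash
for k in 1 2; do python3 - <<'E'
from rig import *
for k in range(2):
    c=get_calibration('wrist'); print(c['cx'],c['cy'],c['vfov'],c['hand_eye'][:3,3],c['hand_eye'][1])
c=get_calibration('top'); print(c['cx'],c['origin'])
E
done
```

```text
324.3184273293842 241.0216869646838 64.86228438427798 [ 0.07844592 -0.00101346 -0.16111411] [ 9.99999377e-01  1.09175697e-03  2.31090413e-04 -1.01346254e-03]
324.3184273293842 241.0216869646838 64.86228438427798 [ 0.07844592 -0.00101346 -0.16111411] [ 9.99999377e-01  1.09175697e-03  2.31090413e-04 -1.01346254e-03]
322.8086275251407 [0.38605962 0.02967901 1.28345734]
324.3184273293842 241.0216869646838 64.86228438427798 [ 0.07844592 -0.00101346 -0.16111411] [ 9.99999377e-01  1.09175697e-03  2.31090413e-04 -1.01346254e-03]
324.3184273293842 241.0216869646838 64.86228438427798 [ 0.07844592 -0.00101346 -0.16111411] [ 9.99999377e-01  1.09175697e-03  2.31090413e-04 -1.01346254e-03]
322.8086275251407 [0.38605962 0.02967901 1.28345734]
```

{"fn": "servo_tool", "kwargs": {"rows": [[0,0,0,0.04,0.04,0.3,0.2],[0,0,0,0.08,0.07,0.9,0.2],[0,0,0,0.08,0.07,1.5,0.2],[0,0,0,0.08,0.07,1.9,0.2],[0,0,0,0.08,0.07,2.0,0.2],[0,0,0,0.08,0.07,2.0,0.2],[0,0,0,0.08,0.07,2.0,0.2]]}}

```text
t: 15.22
tool_pos: [0.5991, 0.0154, 0.0688]
ee_rot: [-0.337, 3.121, -0.0]
contact_force: [0.7, 0.0, -5.6]
opening: 0.0399
```

Run:
```python
from h import *
import pickle
s=read_state(); print(s['t'],s['tool_pos'],yaw(s),s['contact_force'],s['opening'])
i=snapshot('wrist'); cv2.imwrite('pics/w9.png',i); pickle.dump(s,open('w9.pkl','wb'))
crop(i,255,190,140,75,5.7,'pics/c9.png')
c=get_calibration('wrist'); print(c['hand_eye'][:3,3])
j=snapshot('side'); crop(j,260,200,150,110,5,'pics/s9.png')
```

```text
15.225 [0.59907792 0.01544908 0.06876622] (np.float64(-167.66034510273403), array([ 0.0023, -0.    , -1.    ])) [ 0.69001438  0.02159841 -5.58029008] 0.039945384316110125
[ 0.07844639 -0.00101334 -0.1611133 ]
```

View pics/c9.png

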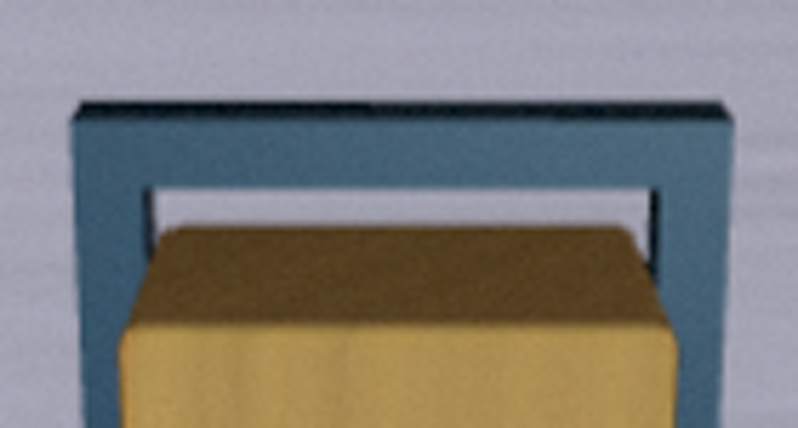

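View pics/s9.png

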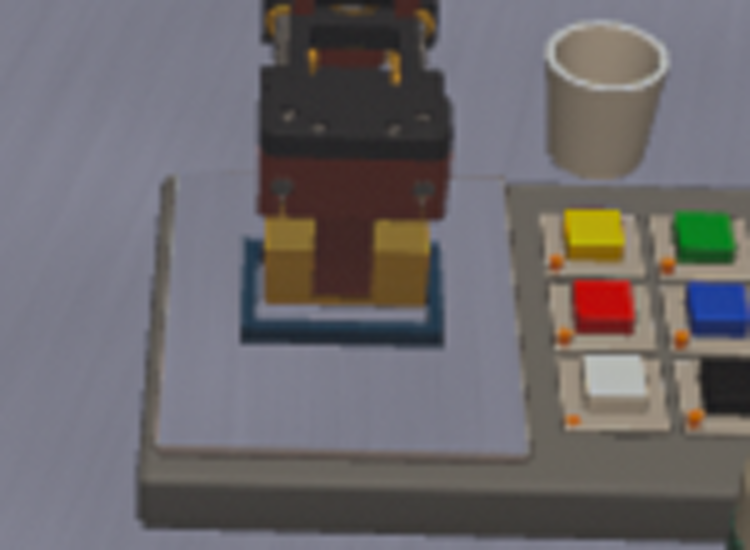

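Run:
```python
from h import *
import pickle
s=pickle.load(open('w9.pkl','rb'));K,T=cam('wrist',s)
M=R.from_rotvec(s['ee_rot']).as_matrix()
def t(c,z): print(((px2w(K,T,np.array(c)/5.7+[255,190]-.41,z)-s['tool_pos'])@M).round(4).tolist())
z0=s['tool_pos'][2]-.0116
t([[73,121],[733,121]],.053); t([[145,187],[657,187]],.053)
t([[165,227],[633,227]],z0); t([[121,325],[679,325]],z0+.03)
```

```text
[[0.0398, -0.0282, 0.0157], [0.0399, 0.0271, 0.0157]]
[[0.0341, -0.0223, 0.0157], [0.0342, 0.021, 0.0157]]
[[0.0318, -0.0203, 0.0115], [0.0318, 0.0186, 0.0115]]
[[0.0328, -0.0202, -0.0185], [0.0329, 0.0186, -0.0185]]
```

{"fn": "servo_tool", "kwargs": {"rows": [[0,0,0,0,0.02,0.3,0.2],[0,0,0,0,0.02,0.6,0.2],[0,0,0,0,0.02,0.85,0.2],[0,0,0,0,0.02,1.05,0.2],[0,0,0,0,0.02,1.15,0.2],[0,0,0,0,0.02,1.2,0.2],[0,0,0,0,0.02,1.2,0.2]]}}

```text
t: 16.2
tool_pos: [0.5991, 0.0157, 0.0568]
ee_rot: [-0.337, 3.121, -0.0]
contact_force: [0.2, 0.0, -4.6]
opening: 0.0393
```

Run:
```python
from h import *
s=read_state(); print(s['t'],s['tool_pos'],yaw(s),s['contact_force'],s['opening'])
i=snapshot('wrist'); crop(i,255,190,140,75,5.7,'pics/c10.png')
```

```text
16.2 [0.5990547  0.01566463 0.05683876] (np.float64(-167.6570003359238), array([ 0.0024, -0.    , -1.    ])) [ 0.2314525   0.01378043 -4.56347427] 0.03927968652470805
```

View pics/c10.png

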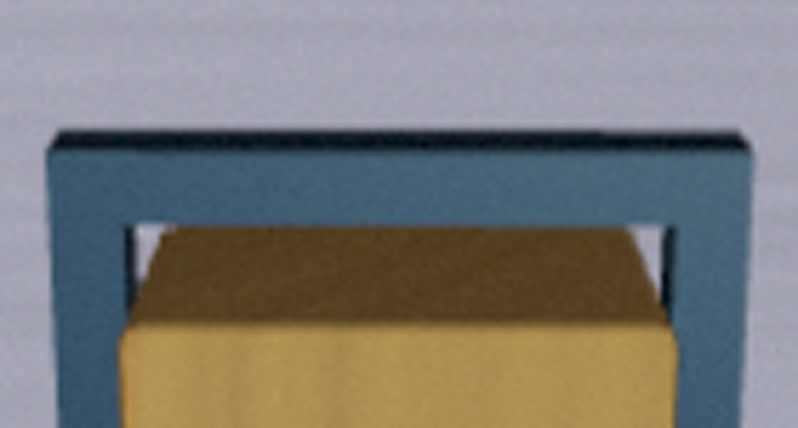

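{"fn": "servo_tool", "kwargs": {"rows": [[0,0,0,0,0,0.04,0.2],[0,0,0,0,0,0.08,0.2],[0,0,0,0,0,0.08,0.2]]}}

```text
t: 16.62
tool_pos: [0.5992, 0.0157, 0.0567]
ee_rot: [-0.337, 3.12, -0.001]
contact_force: [-1.4, -0.6, -2.0]
opening: 0.0399
```

{"fn": "servo_tool", "kwargs": {"rows": [[0,0,0,0,0,0,0.48],[0,0,0,0,0,0,0.52],[0,0,0,0,0,0,0.6],[0,0,0,0,0,0,0.65],[0,0,0,0,0,0,0.65]]}}

```text
t: 17.25
tool_pos: [0.5992, 0.0157, 0.0567]
ee_rot: [-0.337, 3.12, -0.001]
contact_force: [-0.7, -0.5, -0.6]
opening: 0.0566
```

{"fn": "servo_tool", "kwargs": {"rows": [[0,0,0,0,0,-0.5,0.65],[0,0,0,0,0,-2,0.65],[0,0,0,0,0,-4,0.65],[0,0,0,-1,0,-7,0.65],[0,0,0,-2.5,0,-10,0.65],[0,0,0,-4,0,-13,0.65],[0,0,0,-5,0,-15,0.65],[0,0,0,-5,0,-15,0.65]]}}

```text
t: 18.25
tool_pos: [0.6488, 0.0265, 0.2104]
ee_rot: [-0.337, 3.115, -0.002]
contact_force: [-0.1, -0.1, 0.4]
opening: 0.0571
```

Run:
```python
from h import *
import pickle
s=read_state(); print(s['t'],s['tool_pos'],yaw(s),s['contact_force'],s['opening'])
i=snapshot('wrist'); cv2.imwrite('pics/w11.png',i); pickle.dump((s,get_calibration('wrist')),open('w11.pkl','wb'))
crop(i,230,0,190,200,4,'pics/c11.png')
```

```text
18.25 [0.64884694 0.02645777 0.21044114] (np.float64(-167.64489167574257), array([ 8.4e-03, -1.0e-04, -1.0e+00])) [-0.06902913 -0.0927497   0.36380341] 0.05713334460130264
```

View pics/w11.png

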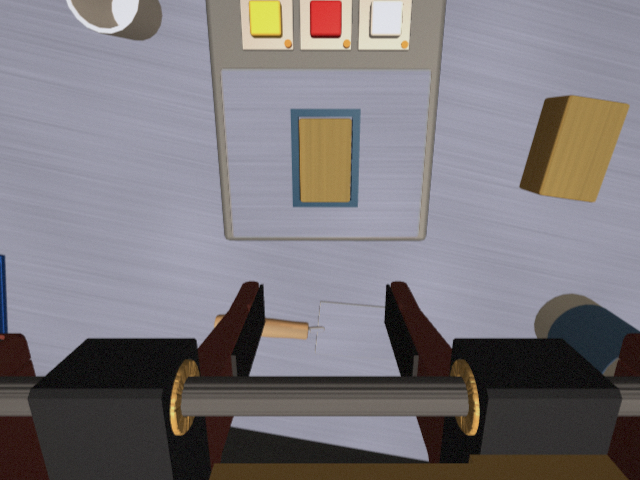

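View pics/c11.png

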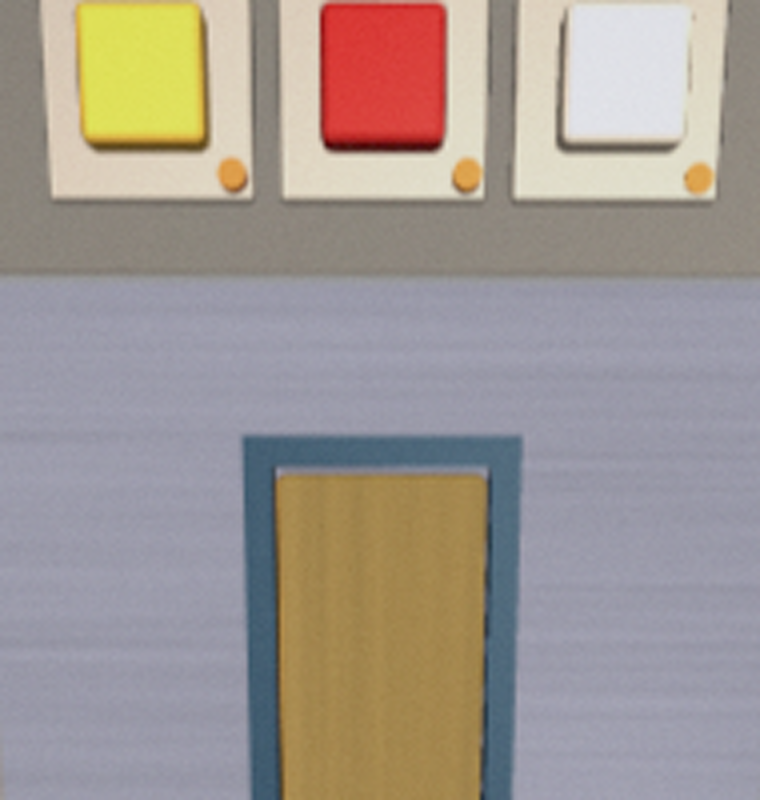

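Run:
```python
from h import *
j=snapshot('side'); crop(j,260,200,200,150,4,'pics/s11.png')
print(rel([.452,-.0162,.12],102.3),rel([.452,-.0162,.21],102.3))
```

```text
[0.022, 0.037, 18.008, 20.033, 0.033, 8.638] [0.022, 0.037, 18.008, 20.004, 0.026, -0.362]
```

View pics/s11.png

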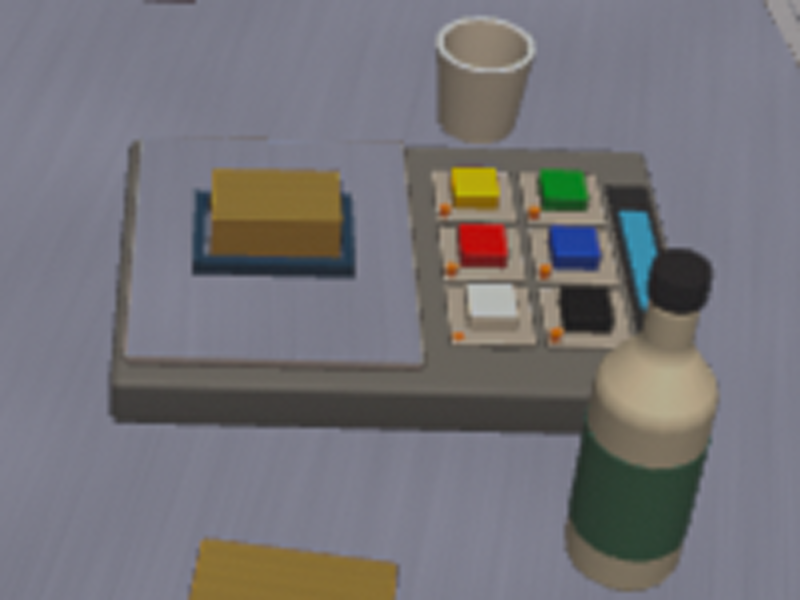

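{"fn": "servo_tool", "kwargs": {"rows": [[0,0,1,1,0,-0.3,0.6],[0,0,2.5,3,0,-0.3,0.4],[0,0,4,5,0,-0.3,0.2],[0,0,5.5,7,0,-0.3,0],[0,0,7,9,0,-0.3,0],[0,0,8.5,11,0,-0.3,0],[0,0,10,13,0,-0.3,0],[0,0,11.5,15,0,-0.3,0],[0,0,13,17,0,-0.3,0],[0,0,14.5,18.5,0,-0.3,0],[0,0,16,19.5,0,-0.3,0],[0,0,17.2,20,0,-0.3,0],[0,0,18,20,0,-0.3,0],[0,0,18,20,0,-0.3,0],[0,0,18,20,0,-0.3,0]]}}

```text
t: 20.23
tool_pos: [0.4517, -0.0165, 0.2087]
ee_rot: [1.967, 2.447, 0.002]
contact_force: [-0.3, -0.2, 0.8]
opening: 0.0006
```

Run:
```python
from h import *
s=read_state(); print(s['t'],s['tool_pos'],yaw(s),s['opening'])
print(rel([.452,-.0162,.0655],102.3))
```

```text
20.225 [ 0.45165893 -0.01645526  0.20871862] (np.float64(102.41544111819998), array([ 2.3e-03, -1.0e-04, -1.0e+00])) 0.00059219708943125
[0.025, 0.006, 0.023, 0.025, 0.007, 14.322]
```

{"fn": "servo_tool", "kwargs": {"rows": [[0,0,0.02,0,0,2,0],[0,0,0.02,0,0,5,0],[0,0,0.02,0,0,8,0],[0,0,0.02,0,0,11,0],[0,0,0.02,0,0,13.4,0],[0,0,0.02,0,0,14.2,0],[0,0,0.02,0,0,14.2,0],[0,0,0.02,0,0,14.2,0]]}}

```text
t: 21.22
tool_pos: [0.4526, -0.0165, 0.068]
ee_rot: [1.968, 2.445, 0.004]
contact_force: [1.3, 0.2, -0.3]
opening: 0.0006
```

Run:
```python
from h import *
s=read_state(); print(s['t'],s['tool_pos'],yaw(s),s['contact_force'])
i=snapshot('wrist'); cv2.imwrite('pics/w12.png',i)
print(rel([.452,-.0162,.0425],102.3,s))
```

```text
21.225 [ 0.45263304 -0.01650085  0.06800425] (np.float64(102.32922515364058), array([ 4.1e-03, -2.0e-04, -1.0e+00])) [ 1.29915412  0.21937873 -0.29699837]
[0.045, 0.012, 0.006, 0.046, -0.066, 2.55]
```

View pics/w12.png

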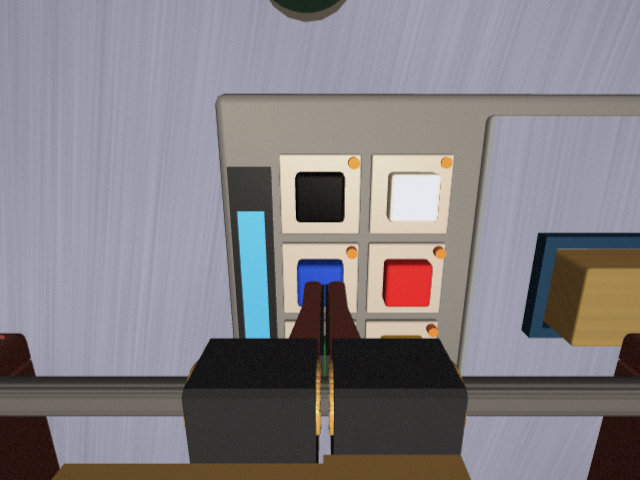

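{"fn": "servo_tool", "kwargs": {"rows": [[0,0,0,0.1,-0.15,0.5,0],[0,0,0,0.1,-0.17,1.2,0],[0,0,0,0.1,-0.17,1.7,0],[0,0,0,0.1,-0.17,2.1,0],[0,0,0,0.1,-0.17,2.4,0],[0,0,0,0.1,-0.17,2.55,0],[0,0,0,0.1,-0.17,2.55,0],[0,0,0,0.1,-0.17,2.55,0]]}}

```text
t: 22.28
tool_pos: [0.4508, -0.0159, 0.0441]
ee_rot: [1.968, 2.444, 0.004]
contact_force: [-6.7, -0.4, 11.5]
opening: 0.0005
```

{"fn": "servo_tool", "kwargs": {"rows": [[0,0,0,0,0,-0.5,0],[0,0,0,0,0,-2,0],[0,0,0,0,0,-4,0],[0,0,0,0,0,-5,0],[0,0,0,0,0,-5,0]]}}

```text
t: 22.9
tool_pos: [0.4512, -0.0159, 0.0951]
ee_rot: [1.967, 2.443, 0.005]
contact_force: [-0.2, -0.0, 0.1]
opening: 0.0007
```

Run:
```python
from h import *
s=read_state(); print(s['t'],s['tool_pos'],yaw(s),s['contact_force'])
i=snapshot('wrist'); crop(i,210,80,260,200,3,'pics/w13.png')
j=snapshot('side'); crop(j,360,220,100,80,8,'pics/s13.png')
print(rel([.461,-.0605,.066],102.3,s))
```

```text
22.9 [ 0.45117729 -0.01593904  0.09508223] (np.float64(102.33243714292676), array([ 6.1e-03, -5.0e-04, -1.0e+00])) [-0.19587357 -0.04183496  0.05197204]
[0.068, 0.021, 0.007, -4.558, -0.009, 2.916]
```

View pics/w13.png

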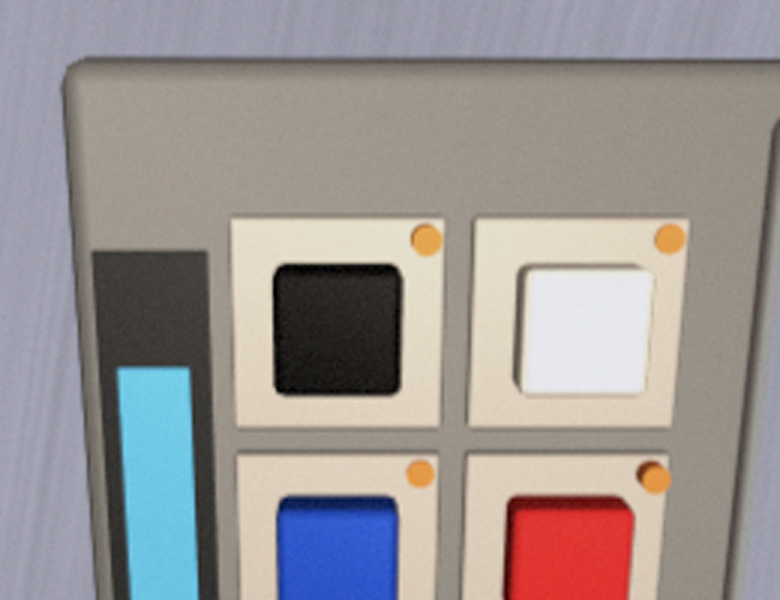

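View pics/s13.png

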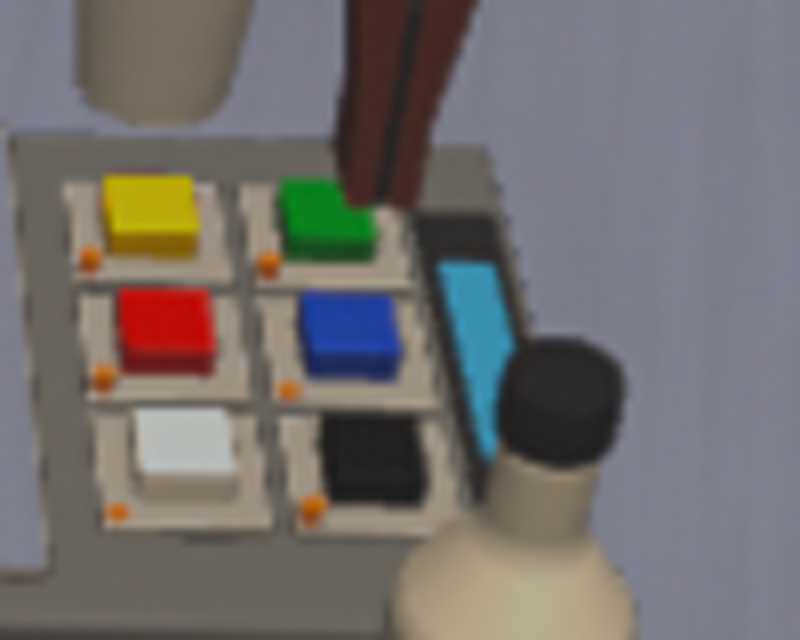

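{"fn": "servo_tool", "kwargs": {"rows": [[0.03,0,0,-1.5,0,0,0],[0.07,0.02,0,-3.2,0,0,0],[0.07,0.02,0,-4.3,0,0.5,0],[0.07,0.02,0,-4.55,0,1.5,0],[0.07,0.02,0,-4.55,0,2.5,0],[0.07,0.02,0,-4.55,0,2.9,0],[0.07,0.02,0,-4.55,0,2.9,0]]}}

```text
t: 23.88
tool_pos: [0.4599, -0.0599, 0.0642]
ee_rot: [-1.967, -2.445, 0.003]
contact_force: [1.1, 0.1, -0.5]
opening: 0.0004
```

Run:
```python
from h import *
s=read_state(); print(s['t'],s['tool_pos'],yaw(s),s['contact_force'])
i=snapshot('wrist'); cv2.imwrite('pics/w14.png',i)
print(rel([.461,-.0605,.0425],102.3,s))
```

```text
23.875 [ 0.45991441 -0.05993797  0.06415037] (np.float64(102.36173674310967), array([-3.5e-03,  4.0e-04, -1.0e+00])) [ 1.08692963  0.09373855 -0.52483665]
[-0.038, -0.013, 0.012, -0.081, 0.101, 2.165]
```

View pics/w14.png

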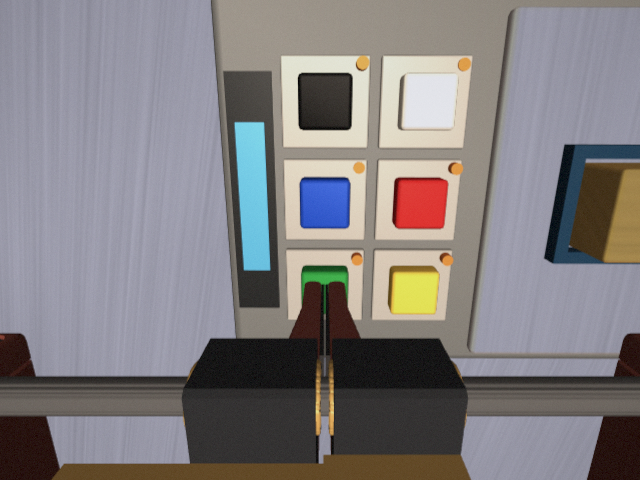

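Tip (325,283) is centred on the green key (302–348, front edge at row 266), and both neighbouring keys are clear. Pressing it now.

{"fn": "servo_tool", "kwargs": {"rows": [[0,0,0,-0.05,0,0.5,0],[0,0,0,-0.05,0,1.0,0],[0,0,0,-0.05,0,1.5,0],[0,0,0,-0.05,0,1.9,0],[0,0,0,-0.05,0,2.1,0],[0,0,0,-0.05,0,2.18,0],[0,0,0,-0.05,0,2.18,0],[0,0,0,-0.05,0,2.18,0]]}}

```text
t: 24.92
tool_pos: [0.4603, -0.0605, 0.0442]
ee_rot: [-1.968, -2.446, 0.002]
contact_force: [-3.8, 1.0, 8.9]
opening: 0.0005
```

{"fn": "servo_tool", "kwargs": {"rows": [[0,0,0,0,0,-0.5,0],[0,0,0,0,0,-2,0],[0,0,0,0,0,-5,0],[0,0,0,0,0,-9,0],[0,0,0,0,0,-13,0],[0,0,0,-1,0,-16,0],[0,0,0,-2.5,0,-18,0],[0,0,0,-3,0,-18,0],[0,0,0,-3,0,-18,0]]}}

```text
t: 26.05
tool_pos: [0.4669, -0.0898, 0.2232]
ee_rot: [-1.968, -2.445, 0.003]
contact_force: [-0.6, -0.7, -0.8]
opening: -0.0
```

Run:
```python
from h import *
s=read_state(); print(s['t'],s['tool_pos'],yaw(s),s['contact_force'])
i=snapshot('wrist'); crop(i,150,60,400,240,2,'pics/w15.png')
j=snapshot('side'); cv2.imwrite('pics/s15f.png',j); crop(j,280,220,180,90,4.4,'pics/s15.png')
```

```text
26.05 [ 0.46689644 -0.0898255   0.22321219] (np.float64(102.33173298434468), array([-3.6e-03,  7.0e-04, -1.0e+00])) [-0.58021054 -0.67947651 -0.77117138]
```

View pics/w15.png

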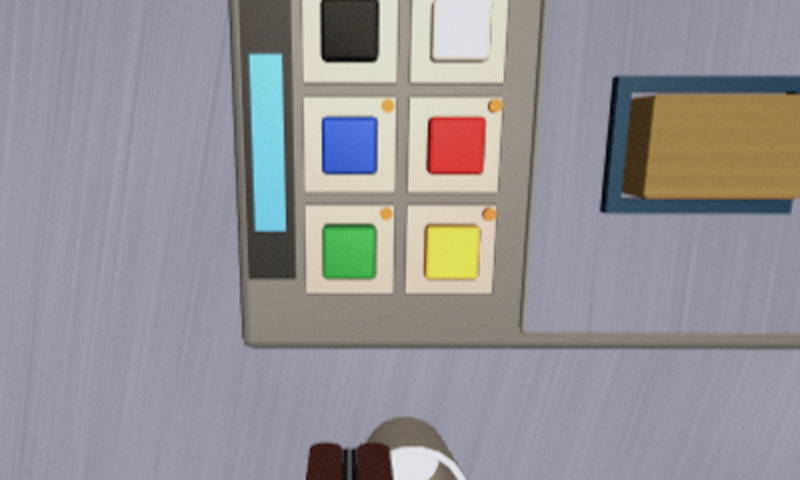

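View pics/s15.png

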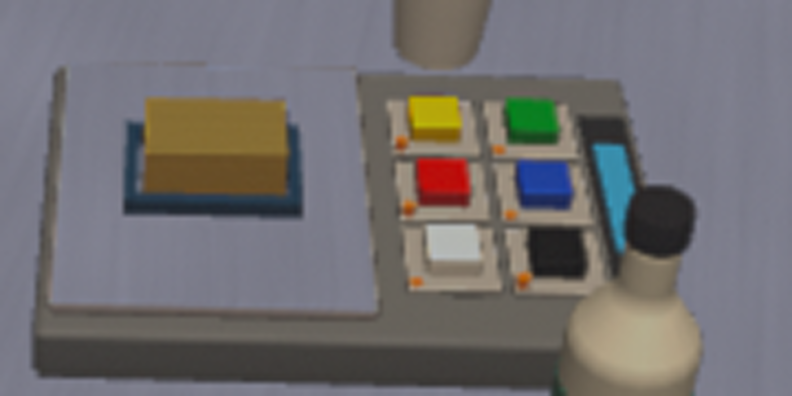

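View pics/s15f.png

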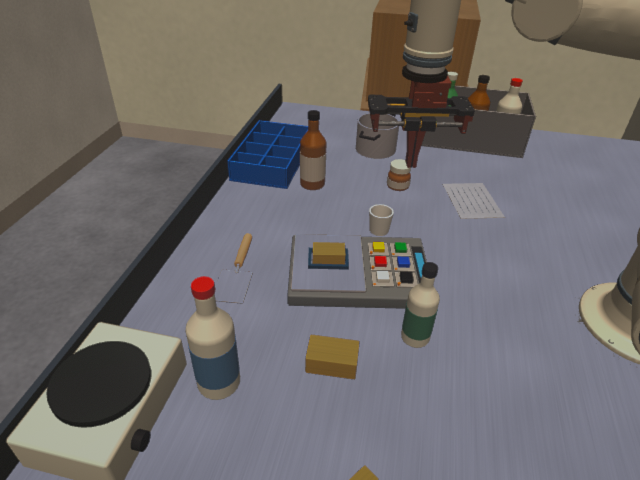

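The white, blue and green pips are sunk, all six keys are up, the weight is seated flat in the pocket, the bystanders are where they were, and the arm is clear. Handing the job in.

```bash
python3 -c "
from rig import *
print(finish_job())"
```

```text
the job is handed in; nothing more can be done
None
```

The whole job was done in order and handed in at about 26 s of the 69 s allowed. `finish_job` returned no verdict.

1. **White key:** pressed fully down with the pan empty; the TCP read 44.2 mm at about 11 N, then I raised the arm and it sprang back.
2. **Weight:** gripped across its 40 mm width, lowered into the pocket until the floor took part of its weight, then let go.
3. **Blue key, then green key:** each pressed fully down, at 44.1 mm and 11.5 N and at 44.2 mm and 8.9 N. I let blue spring back before going to green.

**Last checks (wrist and side pictures):**
- The white, blue and green pips are sunk, and the red, yellow and black ones still stand.
- All six keys are up.
- The weight sits flat inside the frame.
- Everything else looks as it did at the start.
- The arm is clear, with the TCP 0.22 m up.

**Disagreements:**
- The top camera read x about 2 mm lower than the wrist camera, for both the keys and the weight.
- The wrist camera's calibration changed by 2 to 3 mm between calls. For the final fit I therefore compared the weight with the frame inside a single picture; it showed about 0.3 mm of offset, which I corrected.
- I did not re-measure the weight's position in numbers after the last key press. I judged it seated from the pictures alone.

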